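# Set up and clamp a spectacle lens under the bench drill

### The arm

A 7-joint arm with a two-finger parallel gripper is mounted at the origin on the work surface. World frame = base frame: x ahead of the robot, y to its left, z up, the work surface at z = 0. Lengths are in m, angles in rad, forces in N, time in s.
With the tool pointing down it reaches from about 0.425 to 0.825 m from the base axis. Payload 3.6 kg.
Tool frame: the origin (TCP) lies where the fingers leave the gripper's body, on its centre line; the fingertips stand 73 mm ahead of it and the grasp point (between the pads) lies 54 mm ahead of it; z points along the fingers, y is the line along which they close (so a half turn about z gives the same grasp; the last joint's range is limited). The gripper opens to 85 mm and grips with 20 to 120 N. Pads are 22 mm wide; open, the fingers measure 114 mm over their backs; the gripper's body (76 mm by 85 mm) begins 54 mm behind the grasp point. The pads swing forward as they close: fully open they stand 13 mm farther back than shut.
Start: joints at [1.278, 0.615, -0.013, 1.423, 0.008, 1.103, -0.04], TCP at [0.171, -0.627, 0.304] pointing down, gripper open.
Joint ranges: [-3.12, 3.12], [-0.3, 2.06], [-1.34, 1.32], [0.26, 2.42], [-1.36, 4.5], [0.01, 1.98], [-2.84, 2.84]. Speed limits (rad/s): [2.79, 2.79, 3.14, 3.14, 3.14, 3.14, 3.14].

### API

Orientations are given as a unit quaternion [x, y, z, w].
In Python, from station import arm, snapshot, camera_info, ticket gives the robot as it stands. Calls block until the motion is done:
- arm.movep(position, orientation): joint-space move of the TCP to a pose.
- arm.line_to(position, velocity=0.15, ori=None): straight line of the TCP; ori=None keeps the orientation; velocity is the mean speed in m/s.
- arm.move_j(angles): joint-space move.
- arm.move_gripper(opening, effort=None): opening from 0.0 (shut) to 1.0 (fully open); effort is the grip in N (None keeps the last); returns when the fingers have stopped.
- arm.pause(seconds).
- arm.ik(position, orientation): joint angles nearest the present ones, or None.
- snapshot(name): name is "side" or "top"; returns the picture (400x640x3 uint8, blue, green, red); there is no depth.
- camera_info(name): a dict with "fx", "fy", "cx", "cy" (pixels), "R" (3x3) and "t" (3): a world point X has camera coordinates R X + t. Camera axes: x right, y down, z forward; pixel columns grow to the right and rows downward; lengths in m; the calibration is good to about 2 mm. A picture is of the moment at which its call begins. camera_info takes no time and is no camera call.
A pose or a line that the arm cannot do raises arm.MotionError and nothing moves.
- ticket.finish_job(): hands the job in; it is judged then, once.
Readings, each from a call of its own:
- arm.read_time(): time.
- arm.read_joint_positions(): joint angles.
- arm.read_dq(): joint speeds.
- arm.read_effort(): joint torques, N m.
- arm.read_tool_pos(): TCP position.
- arm.read_eef_rot(): TCP orientation.
- arm.read_ft_force(): force on the tool from outside, world axes, zero at the start.
- arm.read_wrist_torque(): the same for the moment, N m.
- arm.read_opening(): opening from 0.0 (shut) to 1.0 (fully open).
- arm.read_finger_force(): force on a finger pad.
Only numpy, scipy, OpenCV 4.12 (cv2) and the standard library are available. Lean on these libraries where they do the work, as an engineer would, in place of code of your own. Each camera call takes 0.05 s, during which the arm holds its last target. There are 200 camera calls.

### The job

Get the lens ready for drilling: first slide the carriage of the drilling jig until the red dot on the lens sits right under the tip of the drill bit, then turn the orange quarter-turn fastener clockwise until the white slot line on its wing lines up with the two black marks on the panel. Only then press the aluminium clamp panel fully home onto its frame, and finish while still holding it pressed down there, with the dot still under the bit and the slot still lined up; leave the spectacle case, spray bottle and screwdriver where they are.

Things in the scene. Friction and masses are not known exactly. Their poses are not given: they have to be found in the camera images.
- jig: Grey base of the drilling jig, fixed to the bench, 260 (x) x 280 (y) x 12 mm high. Origin at the centre of its underside, on the bench top. The carriage slides along the jig's y axis; the slot in the frame and the black marks run along its x axis. Its place and yaw differ each time, yaw up to 0.3 rad.
- carriage (a joint): Slide of the dark-blue carriage along the jig's +y, m, from -0.075 to 0.065; 0 is the middle. Deck 250 (x) x 100 (y) mm, its top 30 mm above the bench; it carries lens, panel and fastener. About 4 N moves it, and it stays where it is left. It may be moved by the gripped fastener wing or by pushing its side.
- dot (a point): Centre of the red dot (8 mm across) on top of the pale-blue round lens (70 mm across), 41 mm above the bench, 88 mm to the jig's +x from the carriage centre line. Moves with the carriage.
- drill_tip (a point): Lowest point of the fixed drill bit (3.6 mm thick), 5 mm above the lens, 46 mm above the bench. It lies somewhere along the path of the dot, at a different place each time. Above it a chuck (24 mm across, from 95 mm up) and blue motor (44 mm across, 155 to 245 mm up), held by an arm that runs along the jig's +y to a column 205 mm away, 264 mm tall.
- panel (a joint): Travel of the aluminium clamp panel straight down, m: 0 up (it springs back there), 0.008 fully home on the black seal of its frame (the carriage deck). About 3 N starts it down, about 10 N holds it home. Unless the fastener lines up, its tang strikes the frame and the panel goes down only some 2 mm.
- panel_top (a point): Centre of the panel's top face, 55 mm to the jig's -x from the carriage centre, 46 mm above the bench when up. The panel is 130 (x) x 92 (y) x 6 mm; two steel prongs reach from it over the lens rim.
- fastener (a joint): Turn of the fastener, rad, growing clockwise seen from above, range 0 to 2.1. At 0 the wing lies along the jig's y; at 1.571 the wing and its white slot line lie along the jig's x and line up with the two black marks on the panel. No click or stop there. Friction 0.03 N m; it stays where it is left.
- wing_grip (a point): On the fastener's axis at the height to grip, 70 mm to the jig's -x from the carriage centre, 76 mm above the bench when up. Wing: orange bar 42 mm long along this point's y, 14 mm thick along its x, from 18 mm below to 12 mm above this point, on a dark disc 44 mm across on the panel. The panel can be pressed by fingertips on disc or panel, or by the gripped wing.
- case: Bystander: dark spectacle case, 155 x 58 x 36 mm, loose; origin at the centre of its underside.
- spray: Bystander: upright clear spray bottle, 42 mm across, 130 mm tall, loose; origin at the centre of its underside.
- driver: Bystander: blue-handled screwdriver, 150 mm long along its x, lying loose; origin at the middle of its underside.

How it is judged:
On the way, in this order (a step that is already met when the one before it is completed fails the run):
1. the red dot is brought under the drill tip and rests there (horizontal distance between dot and drill_tip below 0.004 m and velocity of joint carriage between -0.01 and 0.01 m/s), for 0.2 s.
2. the fastener's slot is lined up with the marks, the dot still under the tip (horizontal distance between dot and drill_tip below 0.004 m and value of joint fastener between 1.411 and 1.731 rad), for 0.1 s.
3. the panel is pressed home with the slot lined up and the dot under the tip (all of step 2 and value of joint panel above 0.0065 m), for 0.2 s.
At the end, for the whole second after the job is handed in: The dot is within 4 mm (horizontally) of the drill tip, the fastener within 0.16 rad of the marks (joint 1.571), the panel down by more than 6.5 of its 8 mm, and the robot is pushing on the panel or fastener with more than 3 N, through the last second (all of step 3 and contact force between any of the fingers, the arm and panel above 3 N); the arm keeps its last pose, push and grip.
It fails at once if the spectacle case is moved by more than 30 mm (distance of case from where it was at the start of the episode above 0.03 m).
It fails at once if the spray bottle is moved by more than 30 mm (distance of spray from where it was at the start of the episode above 0.03 m).
It fails at once if the screwdriver is moved by more than 30 mm (distance of driver from where it was at the start of the episode above 0.03 m).
It fails at once if the spray bottle is knocked over (angle between spray's own z axis and vertical above 0.5 rad).
It also fails if it takes over 45 s, if anything falls off the work surface, if the arm or the gripper's body presses on something with over 40 N, if the wrist force passes 120 N, or if a joint passes its speed limit or range.

## Working session

There is one attempt and no reset: what is moved stays moved. The work goes in short steps, each a Python script; the robot and the scene stay as the last script left them, time stands still between calls to the robot, and variables do not carry over. Pictures are saved under pics/ and viewed, at most 10 in all, crops included, and the job is handed in when it is done.

```bash
mkdir -p pics
python3 - <<'E'
from station import *
import cv2
for n in("top","side"):
    cv2.imwrite(f"pics/{n}0.png",snapshot(n)); c=camera_info(n); print(n,c)
print(arm.read_time(),arm.read_eef_rot(),arm.read_tool_pos())
E
```

```text
top {'fx': 429.2492821903049, 'fy': 429.2492821903049, 'cx': 321.71860002200157, 'cy': 197.42864223703475, 'R': array([[-0.00798114, -0.99994606, -0.00664694],
       [-0.98785138,  0.00891591, -0.15514558],
       [ 0.15519648,  0.00532795, -0.98786926]]), 't': array([-0.04846872,  0.57775549,  0.90742996])}
side {'fx': 437.53296783231366, 'fy': 437.53296783231366, 'cx': 318.8512756362163, 'cy': 196.89501033242388, 'R': array([[-0.97383073, -0.22721742, -0.00509467],
       [-0.15917191,  0.69785257, -0.69833093],
       [ 0.16222828, -0.67924519, -0.71575691]]), 't': array([0.56047734, 0.19109864, 0.86490787])}
0.1 [ 9.91109431e-01  1.33043718e-01 -1.90669814e-04 -1.19484370e-03] [ 0.17122855 -0.62648735  0.30280678]
```

View pics/top0.png

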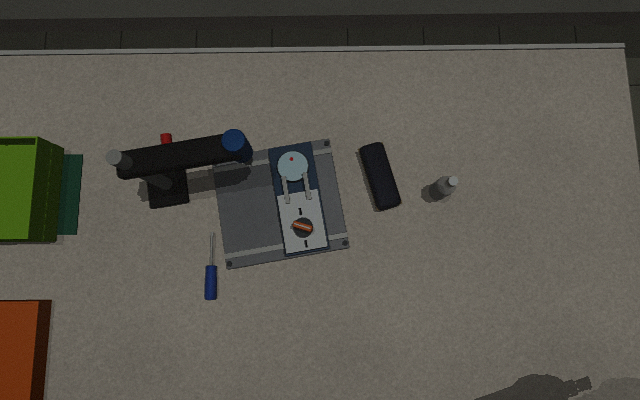

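View pics/side0.png

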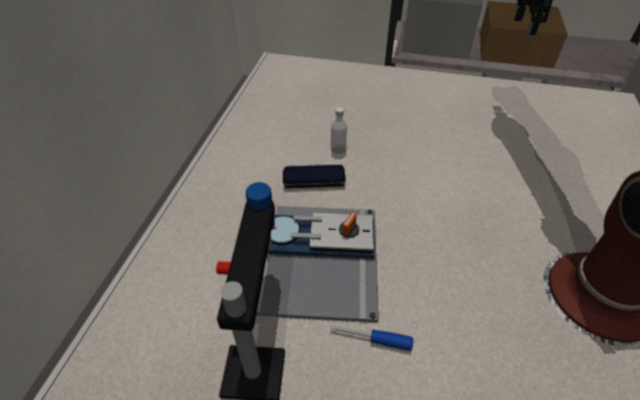

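The top view shows the jig at about (282,203), with its +y to the left. The dot is at (292,159), the wing at (302,227) and the motor top at (233,140). The case is at (380,176) and the spray bottle at (443,187), both to the right of the jig; the driver is at (211,270). Next I'll zoom in and measure.

```bash
cat > h.py <<'E'
import numpy as np, cv2
from station import *
def ray(n,uv,z):
    c=camera_info(n);R=np.array(c["R"]);t=np.array(c["t"])
    d=R.T@[(uv[0]-c["cx"])/c["fx"],(uv[1]-c["cy"])/c["fy"],1]; o=-R.T@t
    return o+d*(z-o[2])/d[2]
def proj(n,X):
    c=camera_info(n);p=np.array(c["R"])@X+c["t"]
    return np.array([c["fx"]*p[0]/p[2]+c["cx"],c["fy"]*p[1]/p[2]+c["cy"]])
def blobs(im,lo,hi,box=None,amin=4):
    m=cv2.inRange(cv2.cvtColor(im,cv2.COLOR_BGR2HSV),np.array(lo),np.array(hi))
    if box: k=np.zeros_like(m);k[box[1]:box[3],box[0]:box[2]]=255;m&=k
    n,l,s,c=cv2.connectedComponentsWithStats(m)
    return [(s[i,4],c[i].round(2),s[i,:4],l==i) for i in np.argsort(-s[1:,4])+1 if s[i,4]>=amin]
E
python3 - <<'E'
from h import *
a=cv2.imread("pics/top0.png");b=cv2.imread("pics/side0.png")
cr=cv2.resize(a[120:280,200:360],None,fx=3.7,fy=3.7,interpolation=cv2.INTER_CUBIC)
cv2.imwrite("pics/c1.png",cr)
cv2.imwrite("pics/c2.png",cv2.resize(b[170:330,220:390],None,fx=3.7,fy=3.7,interpolation=cv2.INTER_CUBIC))
for n,im,box in(("top",a,(200,110,360,280)),("side",b,(220,170,390,330))):
    for nm,lo,hi in(("orange",(5,120,80),(20,255,255)),("red",(0,110,60),(4,255,255)),("red2",(170,110,60),(180,255,255)),("blue",(100,120,60),(118,255,255)),("lens",(85,25,110),(108,120,255))):
        for q in blobs(im,lo,hi,box)[:3]: print(n,nm,q[0],q[1],q[2])
E
```

```text
top orange 78 [301.9  225.63] [293 221  19  10]
top red 6 [291.17 158.33] [290 157   3   4]
top blue 388 [232.54 139.53] [222 129  22  22]
top blue 123 [210.1  272.55] [206 266   9  14]
top lens 644 [292.1  165.45] [278 152  30  29]
side orange 61 [349.44 221.46] [343 214  13  14]
side orange 5 [349.6 215. ] [348 213   4   5]
side red 117 [224.38 267.03] [220 261  11  13]
side red2 6 [274.  227.5] [273 227   3   2]
side blue 342 [257.71 191.37] [246 183  25  18]
side blue 175 [292.39 247.59] [273 244  37   8]
side blue 37 [304.92 229.41] [300 227  10   5]
side lens 510 [283.86 228.76] [271 216  28  26]
```

View pics/c1.png

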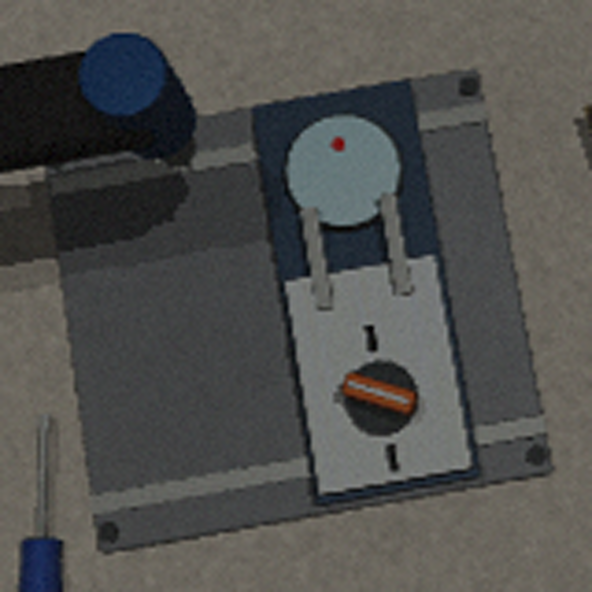

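View pics/c2.png

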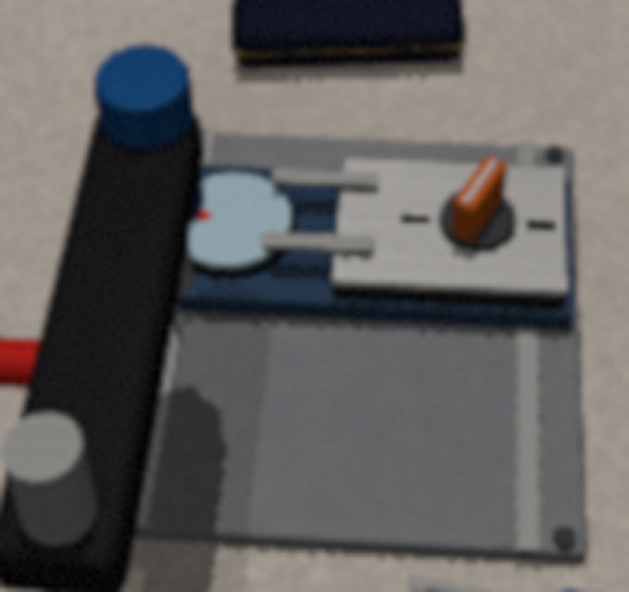

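The crops show the dot at top (291.6,158.9). The motor top centre is at top (233.0,139.7) and side (258.9,191.1). The two marks are at top (300.3,211.1) and (305.9,243.8). The wing is about 0.35 rad clockwise from the jig's y.

Run:
```python
from h import *
c1=lambda p:(p[0]/3.7+200-.36,p[1]/3.7+120-.36)
c2=lambda p:(p[0]/3.7+220-.36,p[1]/3.7+170-.36)
P=lambda n,f,p,z:ray(n,f(p),z)[:2].round(4)
a=lambda v:np.arctan2(v[1],v[0]).round(3)
m=[P("top",c1,p,.046) for p in((371,337),(392,458))];print("marks",m,"yaw",a(m[0]-m[1]))
pc=[P("top",c1,p,.046) for p in((438,255),(287,281),(318,495),(475,468))];print("panel",pc,np.mean(pc,0),[a(pc[0]-pc[3]),a(pc[1]-pc[2]),a(pc[1]-pc[0])-1.571,a(pc[2]-pc[3])-1.571],np.linalg.norm(pc[0]-pc[1]),np.linalg.norm(pc[1]-pc[2]))
ps=[P("side",c2,p,.046) for p in((346,158),(567,166),(564,292),(334,288))];print("panel side",ps,np.mean(ps,0),a(ps[0]-ps[1]),a(ps[3]-ps[2]))
print("dot top",P("top",c1,(338.5,144),.041),"dot side",P("side",c2,(203,215),.041))
print("lens",P("top",c1,(343.5,170),.041), ray("top",(292.1,165.45),.041), ray("side",(283.9,228.8),.041))
A=[]
for n,uv in(("top",c1((122,73.5))),("side",c2((144,78)))):
    print("motor z.245",n,ray(n,uv,.245)); A.append((ray(n,uv,0),ray(n,uv,.5)))
# closest pts
o1,d1=A[0][0],A[0][1]-A[0][0];o2,d2=A[1][0],A[1][1]-A[1][0]
s=np.linalg.lstsq(np.c_[d1,-d2],o2-o1,rcond=None)[0];print(o1+s[0]*d1,o2+s[1]*d2)
w=[P("top",c1,p,.088) for p in((345,383),(413,398))];print("wing",w,np.mean(w,0),a(w[0]-w[1]),np.linalg.norm(w[0]-w[1]))
ws=[P("side",c2,p,.088) for p in((493,160),(462,202))];print("wing side",ws,np.mean(ws,0),a(ws[1]-ws[0]))
print("base corners",[P("top",c1,p,.012) for p in((478,70),(552,470),(100,552))])
```

```text
marks [array([ 0.5479, -0.005 ]), array([ 0.476 , -0.0174])] yaw 0.171
panel [array([ 0.5972, -0.0453]), array([0.5822, 0.0454]), array([0.4547, 0.0261]), array([ 0.4697, -0.0662])] [ 0.52595 -0.01   ] [np.float64(0.162), np.float64(0.15), np.float64(0.16400000000000015), np.float64(0.16100000000000003)] 0.09193198572858088 0.12895247186463707
panel side [array([ 0.5981, -0.0429]), array([ 0.4698, -0.0657]), array([0.4581, 0.0269]), array([0.5818, 0.0524])] [ 0.52695  -0.007325] 0.176 0.203
dot top [0.6675 0.0151] dot side [0.6693 0.0143]
lens [0.6512 0.012 ] [0.6515481  0.01286011 0.041     ] [0.64885718 0.01260116 0.041     ]
motor z.245 top [0.6521164  0.10395493 0.245     ]
motor z.245 side [0.6520683  0.10542501 0.245     ]
[0.65250485 0.10423835 0.24370736] [0.65260238 0.10424876 0.24373895]
wing [array([0.5165, 0.0073]), array([ 0.5076, -0.0312])] [ 0.51205 -0.01195] 1.344 0.03951531348730513
wing side [array([ 0.5085, -0.0227]), array([0.5195, 0.0114])] [ 0.514   -0.00565] 1.259
base corners [array([ 0.7222, -0.071 ]), array([ 0.4696, -0.1134]), array([0.4224, 0.1611])]
```

```bash
cat >> h.py <<'E'
from scipy.spatial.transform import Rotation as Ro
def down(th):
    c,s=np.cos(th),np.sin(th)
    return Ro.from_matrix([[c,s,0],[s,-c,0],[0,0,-1]]).as_quat()
YAW=.165; W0=np.array([.5122,-.0113]); JY=np.array([-np.sin(YAW),np.cos(YAW)])
def st(): print("t",round(arm.read_time(),2),"p",np.round(arm.read_tool_pos(),4),"F",np.round(arm.read_ft_force(),1),"T",np.round(arm.read_wrist_torque(),2),"op",round(arm.read_opening(),3),"ff",arm.read_finger_force())
E
python3 - <<'E'
from h import *
W1=W0+.0909*JY
for o in(0,-np.pi):
    for w,th in((W0,1.344),(W1,1.344),(W1,YAW)):
        for z in(.134,.124,.25):
            q=arm.ik([*w,z],down(th+o)); print(round(th+o,2),z,None if q is None else np.round(q,2))
E
```

```text
1.34 0.134 [ 0.15  0.66 -0.26  1.98  0.32  0.53 -0.56]
1.34 0.124 [ 0.14  0.68 -0.24  1.99  0.32  0.51 -0.56]
1.34 0.25 [ 0.26  0.5  -0.41  1.88  0.27  0.82 -0.52]
1.34 0.134 [-0.01  0.66 -0.28  2.01  0.35  0.52 -0.77]
1.34 0.124 [-0.03  0.67 -0.25  2.01  0.34  0.49 -0.76]
1.34 0.25 [ 0.19  0.51 -0.57  1.9   0.36  0.83 -0.8 ]
0.17 0.134 [-0.16  0.64 -0.07  2.01  0.08  0.49 -1.69]
0.17 0.124 [-0.17  0.66 -0.04  2.02  0.06  0.46 -1.67]
0.17 0.25 [ 0.    0.47 -0.29  1.9   0.19  0.79 -1.8 ]
-1.8 0.134 [ 0.64  0.96 -1.15  1.97  1.08  1.01  1.86]
-1.8 0.124 [-0.31  0.71  0.45  2.   -0.57  0.55 -2.83]
-1.8 0.25 [ 0.67  0.73 -1.15  1.87  0.76  1.07  2.13]
-1.8 0.134 [ 0.47  0.95 -1.15  1.99  1.08  1.    1.67]
-1.8 0.124 [ 0.47  0.97 -1.15  2.    1.11  1.    1.65]
-1.8 0.25 [ 0.5   0.71 -1.15  1.89  0.75  1.06  1.94]
-2.98 0.134 [ 0.15  0.7  -0.54  2.    0.62  0.6   0.93]
-2.98 0.124 [ 0.14  0.71 -0.51  2.01  0.63  0.58  0.92]
-2.98 0.25 [ 0.41  0.62 -0.95  1.89  0.62  0.95  0.91]
```

Orientation o=0 is comfortable throughout. I'll approach and grip the wing.

```bash
python3 - <<'E'
from h import *
q=down(1.344)
arm.movep([*W0,.25],q); arm.move_gripper(.6); 
cv2.imwrite("pics/t1.png",snapshot("top")[120:300,200:400])
arm.line_to([*W0,.134],.1); st()
arm.move_gripper(0.0,40); st()
for n in("top","side"):
    im=snapshot(n); cv2.imwrite(f"pics/{n}2.png",im)
E
python3 - <<'E'
import cv2,numpy as np
a=cv2.imread("pics/top2.png")[110:290,200:380];b=cv2.imread("pics/side2.png")[150:330,220:400]
cv2.imwrite("pics/v2.png",cv2.resize(np.hstack([a,b]),(800,400)))
E
```

```text
t 4.39 p [ 0.5126 -0.0112  0.1346] F [ 0.1 -0.2 -0.1] T [0.01 0.01 0.03] op 0.599 ff 0.0
t 4.82 p [ 0.5127 -0.0113  0.1345] F [-0.3  0.2  3.5] T [-0.09 -0.03  0.02] op 0.154 ff 41.99872970581055
```

View pics/v2.png

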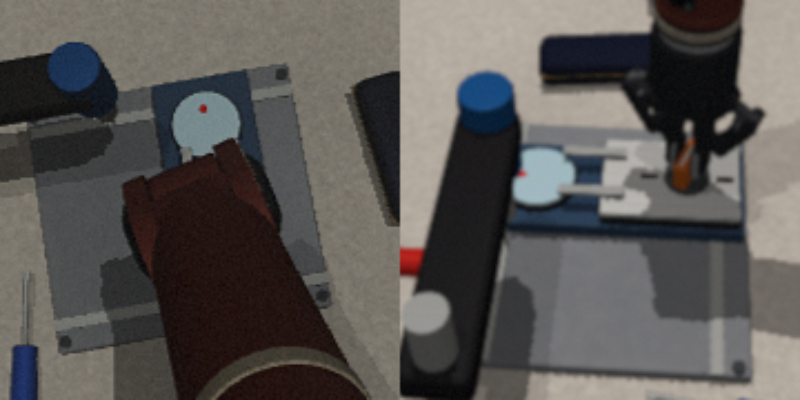

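The wing is gripped: opening 0.154 is about 13 mm, close to the wing's 14 mm. In the top view (left) the dot is still visible at about (203,108) in the crop. Next I'll slide the carriage.

Run:
```python
from h import *
print("tip pix",proj("top",np.array([.6525,.1043,.046])),proj("side",np.array([.6525,.1043,.046])))
p0=np.array(arm.read_tool_pos())
W1=W0+.0909*JY
arm.line_to([*W1,.135],.05); arm.pause(.4); st()
print("moved",(np.array(arm.read_tool_pos())-p0)[:2]@JY)
for n in("top","side"):
    im=snapshot(n); cv2.imwrite(f"pics/{n}3.png",im)
    for nm,lo,hi in(("lens",(85,25,110),(108,120,255)),("red",(0,90,50),(5,255,255)),("red2",(170,90,50),(180,255,255))):
        for q in blobs(im,lo,hi,(200,110,390,330),2)[:2]: print(n,nm,q[0],q[1],q[2])
a=cv2.imread("pics/top3.png")[110:250,190:330];b=cv2.imread("pics/side3.png")[170:310,220:360]
cv2.imwrite("pics/v3.png",cv2.resize(np.hstack([a,b]),(800,400),interpolation=cv2.INTER_CUBIC))
```

```text
tip pix [251.22738616 164.90599598] [268.95067454 261.44146367]
t 7.28 p [0.4976 0.0781 0.1347] F [ 4.4 -3.4 -3.2] T [-0.63 -0.86  0.01] op 0.153 ff 41.135156750679016
moved 0.09071256777122837
top lens 460 [255.91 174.06] [240 158  28  30]
top red 71 [244.82 206.27] [237 198  17  18]
top red 33 [200.55 232.91] [200 223   3  22]
side lens 488 [280.95 260.85] [268 249  27  29]
side lens 4 [290.25 247.5 ] [289 247   3   2]
side red 866 [347.28 124.11] [330 110  47  41]
side red 172 [222.81 267.03] [216 261  16  14]
side red2 7 [268.14 262.57] [267 261   3   4]
```

View pics/v3.png

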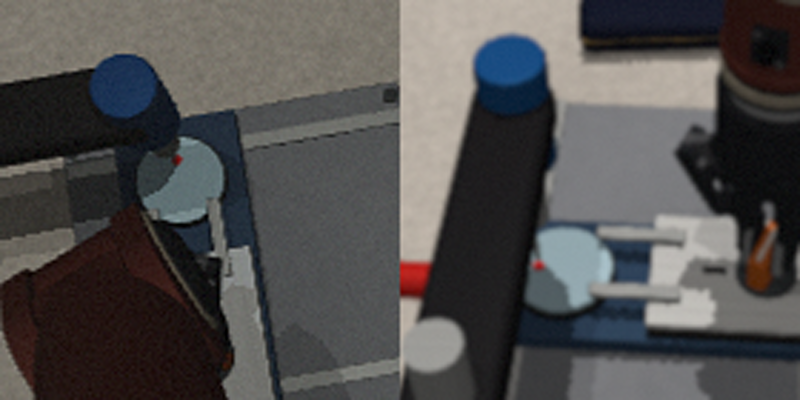

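The dot is visible in both views, at about top (251.9,165.7) and side (268.2,262.7). A thin bit seems to come down to it in the side view, so I'll zoom in.

Run:
```python
from h import *
a=cv2.imread("pics/top3.png");b=cv2.imread("pics/side3.png")
f=lambda i,x,y:cv2.convertScaleAbs(cv2.resize(i[y:y+40,x:x+40],(400,400),interpolation=cv2.INTER_NEAREST),alpha=1.8)
cv2.imwrite("pics/v4.png",np.hstack([f(a,232,145),f(b,250,235)]))
def redc(i,x,y,r=5):
    w=i[y-r:y+r+1,x-r:x+r+1].astype(float); e=np.clip(w[...,2]-np.maximum(w[...,0],w[...,1])-5,0,None)
    Y,X=np.mgrid[-r:r+1,-r:r+1]; return ((X*e).sum()/e.sum()+x,(Y*e).sum()/e.sum()+y)
for n,i,(x,y) in(("top",a,(252,165)),("side",b,(268,262)),("top",cv2.imread("pics/top0.png"),(291,159)),("side",cv2.imread("pics/side0.png"),(274,228))):
    u=redc(i,x,y); print(n,np.round(u,2),ray(n,u,.041).round(4))
```

```text
top [251.82 165.46] [0.6524 0.1038 0.041 ]
side [268.02 262.37] [0.6551 0.1035 0.041 ]
top [291.03 158.5 ] [0.6677 0.0153 0.041 ]
side [274.44 227.67] [0.6695 0.0141 0.041 ]
```

View pics/v4.png

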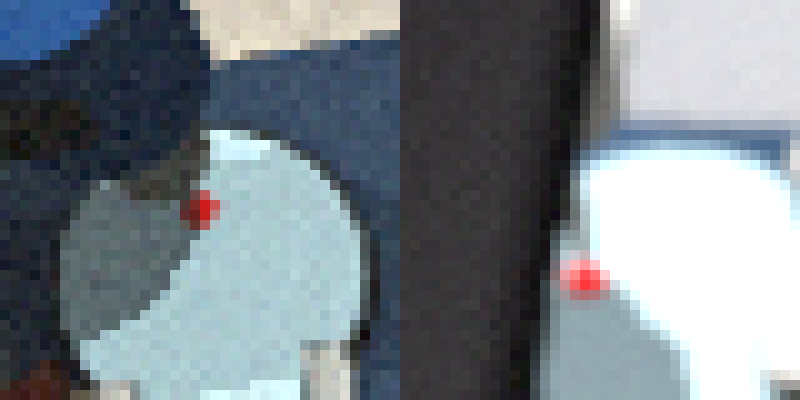

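Run:
```python
from h import *
t=np.mean([snapshot("top").astype(float) for _ in range(4)],0); s=np.mean([snapshot("side").astype(float) for _ in range(4)],0)
np.save("t.npy",t);np.save("s.npy",s)
print("side G");print("     ",np.arange(263,275))
for r in range(246,266):print(r,s[r,263:275,1].astype(int), (s[r,265:272,2]-s[r,265:272,1]).astype(int))
print("top G",np.arange(243,258))
for r in range(156,170):print(r,t[r,243:258,1].astype(int),(t[r,248:256,2]-t[r,248:256,1]).astype(int))
for y in(.102,.1043,.106):
  for X in((.046),(.055),(.070),(.095),(.041)):print(y,X,proj("side",np.array([.6525,y,X])).round(1),proj("top",np.array([.6525,y,X])).round(1))
```

```text
side G
      [263 264 265 266 267 268 269 270 271 272 273 274]
246 [ 25  22  16  11  12  31  53  61  67  89 106 110] [ 0  0  0  1  1  0 -1]
247 [24 19 14 10 17 37 55 61 65 77 84 86] [ 1  2 -1  0  0 -1 -5]
248 [23 21 13 13 20 42 57 62 63 66 67 69] [  1   0   0   0   0  -5 -12]
249 [23 15 13  8 22 46 59 68 76 83 89 97] [  2   1  -2  -4  -7 -12 -16]
250 [ 22  16  10   9  29  59  82  99 116 130 138 142] [  2   0  -4  -9 -15 -16 -18]
251 [ 21  17  12  11  45  91 125 141 151 160 164 163] [  0   0  -7 -14 -18 -19 -20]
252 [ 21  14  11  16  63 121 155 163 165 167 167 167] [  0  -1  -8 -16 -21 -21 -21]
253 [ 21  14  11  20  72 133 162 168 167 167 166 166] [  0   0  -8 -16 -20 -21 -21]
254 [ 18  13   9  23  69 127 158 166 166 166 166 167] [  0   0  -5 -14 -20 -20 -20]
255 [ 19  12   9  26  66 114 151 166 167 166 166 166] [  1   0  -3 -11 -18 -21 -21]
256 [ 16  12  10  29  62 107 148 164 166 167 167 167] [  0   0  -2 -10 -18 -21 -21]
257 [ 16  12  22  48  70 106 147 165 167 167 166 167] [ -1  -4  -4 -10 -17 -20 -21]
258 [ 16  13  39  76  83 102 144 164 167 167 167 167] [ -5  -9  -6  -9 -17 -21 
[... 1917 characters left out ...]
69 [ 57  56  59  57  58  60  55  56 106 115 111 110 112 112 111] [ -7  -8  -7 -15 -17 -17 -17 -16]
0.102 0.046 [269.3 260.5] [252.3 164.9]
0.102 0.055 [268.9 257.8] [251.6 164. ]
0.102 0.07 [268.2 253.2] [250.4 162.4]
0.102 0.095 [267.1 245.2] [248.4 159.6]
0.102 0.041 [269.5 262. ] [252.6 165.4]
0.1043 0.046 [269.  261.4] [251.2 164.9]
0.1043 0.055 [268.6 258.7] [250.5 164. ]
0.1043 0.07 [267.9 254.1] [249.4 162.4]
0.1043 0.095 [266.7 246.2] [247.3 159.6]
0.1043 0.041 [269.2 262.9] [251.6 165.4]
0.106 0.046 [268.7 262.1] [250.5 164.9]
0.106 0.055 [268.3 259.4] [249.8 164. ]
0.106 0.07 [267.6 254.8] [248.6 162.4]
0.106 0.095 [266.4 246.9] [246.6 159.6]
0.106 0.041 [268.9 263.6] [250.8 165.4]
```

Tip and dot agree to within about 1 mm: the bit's dark column in the side view ends at (268,261), right over the dot. Next I'll turn the fastener.

Run:
```python
from h import *
W1=W0+.0909*JY
for th in np.linspace(1.344,YAW,7)[1:]:
    arm.movep([*W1,.135],down(th))
arm.pause(.3); st(); x,y=Ro.from_quat(arm.read_eef_rot()).as_matrix()[:2,0]; print("th",np.arctan2(y,x))
t=np.mean([snapshot("top").astype(float) for _ in range(4)],0); s=np.mean([snapshot("side").astype(float) for _ in range(4)],0)
def redc(i,x,y,r=5):
    w=i[y-r:y+r+1,x-r:x+r+1]; e=np.clip(w[...,2]-np.maximum(w[...,0],w[...,1])-5,0,None)
    Y,X=np.mgrid[-r:r+1,-r:r+1]; return ((X*e).sum()/e.sum()+x,(Y*e).sum()/e.sum()+y)
for n,i,o,(x,y) in(("top",t,"t",(252,165)),("side",s,"s",(268,262))):
    print(n,np.round(redc(np.load(o+".npy"),x,y),2),np.round(redc(i,x,y),2))
cv2.imwrite("pics/v5.png",np.hstack([cv2.resize(t[110:250,190:330].astype(np.uint8),(400,400)),cv2.resize(s[200:300,250:350].astype(np.uint8),(400,400))]))
```

```text
t 9.62 p [0.498  0.0795 0.1347] F [ 5.1 -0.7 -5.3] T [-0.16 -1.08  0.03] op 0.156 ff 40.859291553497314
th 0.1677023681946971
top [251.78 165.49] [250.21 165.87]
side [268.02 262.36] [268.03 263.48]
```

View pics/v5.png

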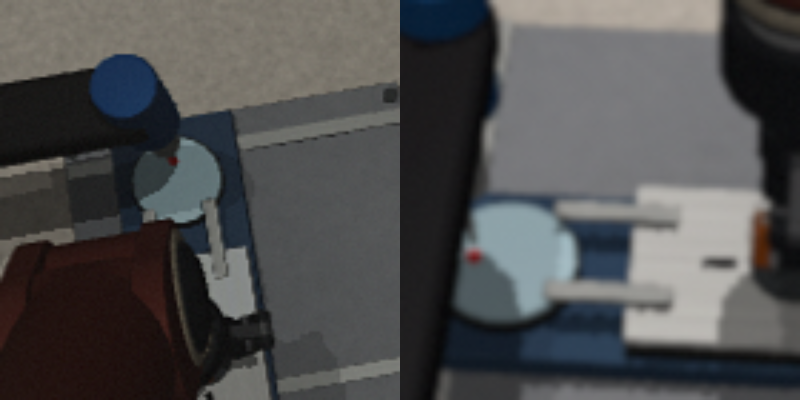

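The slot now lies along the marks (tool angle 0.168), but turning carried the carriage about 2.7 mm too far in +y. The dot is now at top (250.2,165.9) and side (268.0,263.5). I'll nudge it back, tracking the actual TCP position.

```bash
cat >> h.py <<'E'
def redc(i,x,y,r=5):
    w=i[y-r:y+r+1,x-r:x+r+1]; e=np.clip(w[...,2]-np.maximum(w[...,0],w[...,1])-5,0,None)
    Y,X=np.mgrid[-r:r+1,-r:r+1]; return ((X*e).sum()/e.sum()+x,(Y*e).sum()/e.sum()+y)
def look():
    for n,(x,y) in(("top",(251,165)),("side",(268,262))):
        i=np.mean([snapshot(n).astype(float) for _ in range(3)],0); u=redc(i,x,y); print(n,np.round(u,2),ray(n,u,.041).round(4))
        np.save(n+".npy",i)
E
python3 - <<'E'
from h import *
W1=W0+.0909*JY
p0=np.array(arm.read_tool_pos())[:2]
for k in range(1,9):
    c=W1-.0007*k*JY
    arm.line_to([*c,.135],.01,ori=down(YAW)); arm.pause(.1)
    d=(np.array(arm.read_tool_pos())[:2]-p0)@JY
    if d<-.0024: break
print(k,d); arm.pause(.2); st(); look(); np.save("c.npy",c)
E
```

```text
8 -0.0028090692721802826
t 13.02 p [0.4985 0.0767 0.1347] F [ 3.9  4.  -6.8] T [ 0.89 -0.89 -0.06] op 0.149 ff 40.79056441783905
top [251.68 165.52] [0.6522 0.1041 0.041 ]
side [268.18 262.49] [0.6547 0.1037 0.041 ]
```

Dot is back at y of about 0.104. Now I'll press down in steps.

Run:
```python
from h import *
c=np.load("c.npy")
for z in np.arange(.132,.118,-.002):
    arm.line_to([*c,z],.02,ori=down(YAW)); arm.pause(.1)
    F=arm.read_ft_force(); print(round(z,4),np.round(arm.read_tool_pos(),4),np.round(F,1))
    if F[2]>22: break
arm.pause(.3); st(); look(); np.save("z.npy",z)
```

```text
0.132 [0.4986 0.0759 0.1329] [2.5 4.7 4.5]
0.13 [0.4987 0.0755 0.131 ] [2.3 5.3 6.9]
0.128 [0.4987 0.0755 0.1292] [1.4 3.3 7.2]
0.126 [0.4987 0.0755 0.1274] [1.5 3.7 9.9]
0.124 [0.4987 0.0755 0.1263] [ 0.2  4.3 16.3]
0.122 [0.4987 0.0754 0.126 ] [-3.4  2.5 29.5]
t 15.77 p [0.4987 0.0754 0.1261] F [-3.3  3.6 29.6] T [ 0.75  0.76 -0.01] op 0.154 ff 45.64398944377899
top [252.18 165.3 ] [0.6527 0.103  0.041 ]
side [268.17 262.03] [0.6551 0.1027 0.041 ]
```

Panel is home: the TCP stopped at z 0.126 with 30 N. The dot drifted about 1.2 mm in −y, so I'll nudge it back while pressed and check.

Run:
```python
from h import *
c=np.load("c.npy");z=float(np.load("z.npy"))
p0=np.array(arm.read_tool_pos())[:2]
for k in range(1,9):
    arm.line_to([*(c+.0006*k*JY),z],.01,ori=down(YAW)); arm.pause(.1)
    d=(np.array(arm.read_tool_pos())[:2]-p0)@JY
    if d>.001: break
print(k,d); arm.pause(.3); st(); look()
x,y=Ro.from_quat(arm.read_eef_rot()).as_matrix()[:2,0]; print("th",np.arctan2(y,x))
t=np.load("top.npy");s=np.load("side.npy")
f=lambda i,x,y,n:cv2.resize(np.clip(i[y:y+n,x:x+n]*1.5,0,255).astype(np.uint8),(400,400),interpolation=cv2.INTER_CUBIC)
cv2.imwrite("pics/v6.png",np.hstack([f(t,232,145,40),f(s,255,225,90)]))
```

```text
8 0.0006864825499120208
t 19.17 p [0.4986 0.0761 0.126 ] F [-2.3 -3.7 29.9] T [-0.73  0.49  0.05] op 0.15 ff 45.55368483066559
top [252.19 165.3 ] [0.6528 0.103  0.041 ]
side [268.17 262.03] [0.6551 0.1027 0.041 ]
th 0.16445210380125094
```

View pics/v6.png

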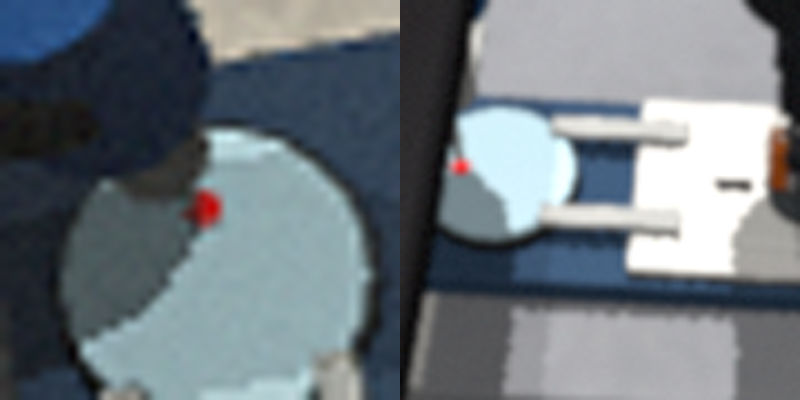

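The carriage stuck while the lag was taken up. In the top view the bit's dark tip, about (251.2,166), overlaps the left edge of the dot at (252.2,165.3). I'll nudge a little more, stopping on the camera reading.

Run:
```python
from h import *
c=np.load("c.npy");z=float(np.load("z.npy"))
for k in range(9,17):
    arm.line_to([*(c+.0006*k*JY),z],.01,ori=down(YAW)); arm.pause(.1)
    u=redc(snapshot("side").astype(float),268,262); print(k,np.round(u,2))
    if u[1]>262.4: break
arm.pause(.3); st(); look(); arm.pause(.5); st()
```

```text
9 [268.23 262.1 ]
10 [268.11 262.32]
11 [268.18 262.49]
t 20.97 p [0.4984 0.0774 0.126 ] F [-1.2 -4.6 30.2] T [-0.92  0.44  0.02] op 0.152 ff 45.54375350475311
top [251.73 165.51] [0.6523 0.104  0.041 ]
side [268.18 262.49] [0.6547 0.1037 0.041 ]
t 21.77 p [0.4984 0.0774 0.126 ] F [-1.9 -4.4 29.7] T [-0.9   0.43 -0.04] op 0.152 ff 45.54379999637604
```

The dot is back under the bit, and the panel is steady and held home with about 30 N. Handing in.

```bash
python3 -c "
from station import *
print(ticket.finish_job())"
```

```text
the job is handed in; nothing more can be done
None
```

I handed the job in at about 22 s, with no verdict returned: by my last measurements the dot is within about 1 mm of the drill tip, the slot is lined up, the panel is held home with about 30 N, and I never went near the case, spray bottle or screwdriver.

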